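# Close and start the specimen mounting press

## Task

The mounting press is loaded. Swing its closure over the mould until the arm rests against its stop, turn the yellow T-handle a quarter turn clockwise until it drops into its locked detent, and only then press the green start button fully in and let it go. Do not press the red stop button, and leave the other things on the bench and on the press where they are.

Things in the scene. Friction and masses are not known exactly. Their poses are not given: they have to be found in the camera images.
- press: Bench-top mounting press, white housing, fixed. Origin on the bench straight below the mould's axis; x to its rear, y to its left, z up. Deck 190 mm high, 300 mm wide, from 85 mm before to 225 mm behind the mould axis. In front a sloping console (x -185 to -85 mm, rising from 115 to 160 mm, 23 degrees) with a display and two buttons.
- mould_mouth (a point): Centre of the mouth of the round steel mould ring on the deck: rim 200 mm above the bench, ring 116 mm across, bore 54 mm. Two dark claws on the ring, before and behind the bore along the closed arm, reach 216 mm high. z up, axes as the press's.
- swing_arm (a joint): Angle in rad of the grey arm that carries the closure, about its upright post: 0 = closure centred over the mould, against the stop; grows as it opens anticlockwise seen from above (to the right), up to 1.75. Closing is clockwise. The hinge has friction (about 0.2 N m, 2 N at the handle), stays where it is left.
- post_top (a point): On the post's axis, top of its 50 mm boss, 252 mm above the bench; the post stands 110 mm behind and 60 mm right of the mould axis. x points along the arm to the closure, z up. The arm, 42 mm wide, ends in an eye 76 mm across, 125 mm from the post, top 246 mm above the bench. The closure's plug, 46 mm across, hangs below it, 2.5 mm clear of the rim while unlocked.
- handle (a joint): Turn in rad of T-handle and closure in the arm's eye: 0 = unlocked (bar across the arm), clockwise from above to a hard stop at 1.571 = locked (bar along the arm). Takes about 0.2 N m; rises 1.5 mm until 1.15 rad, then is sprung down; beyond 1.25 rad it snaps home if let go, dropping to 7 mm below its unlocked height. If the eye is 4 mm or more from home, the plug lands on the rim: no drop.
- handle_grip (a point): Centre of the T-handle's bar, on its turning axis: yellow bar, steel middle, 130 mm long along this point's y, 18 mm wide along x, 20 mm high (10 above, 10 below), z up. 278 mm above the bench unlocked, 271 mm locked. Stem below it 20 mm across; the top of the arm's eye lies 32 mm below this point unlocked, 25 mm locked. Grip across its width from above, or push an end.
- start (a joint): Travel of the green start button in m: 0 out, 0.006 fully in (about 5 N); a spring returns it.
- start_top (a point): Centre of the top face of the green start button, 30 mm across, standing 10 mm proud of a black bezel 46 mm across and 22 mm proud of the console. z points out of the button (tilted 23 degrees towards the press's front); press along -z.
- stop (a joint): Travel of the red stop button in m, as for the green one: 0 out, 0.006 fully in. It sits 70 mm to the right of the green one. Not to be pressed.
- mount_a: one of two finished mounts, a black disc 40 mm across and 22 mm high, lying loose on the press's deck, left and behind the mould; origin at the centre of its underside
- mount_b: the other finished mount, the same size, lying loose on the press's deck, left of the mould; origin at the centre of its underside
- resin_jar: white jar with a blue cap, 84 mm across, 115 mm high, on the bench left of the press; origin at the centre of its underside
- spray_bottle: slim metal bottle with a red cap, 56 mm across, 170 mm high, on the bench right of the press; origin at the centre of its underside
- brush: hand brush lying on the bench, left of the press; origin on the bench at its middle
- dish: round steel dish, 120 mm across, 45 mm high, on the bench right of the press; origin at the centre of its underside

How it is judged:
By the outcome, as a careful person would: the job done as asked, in the order asked, and still so for the second after the job is handed in, with the robot touching nothing.
It also fails if it takes over 66 s, if anything falls off the work surface, if the arm or the gripper's body presses on something with over 40 N, if the wrist force passes 120 N, or if a joint passes its speed limit or range.

## Robot

A 6-joint arm with a two-finger parallel gripper is mounted at the origin on the work surface. World frame = base frame: x ahead of the robot, y to its left, z up, the work surface at z = 0. Lengths are in mm, angles in rad, forces in N, time in s.
With the tool pointing down it reaches from about 275 to 725 mm from the base axis. Payload 5.6 kg.
Tool frame: the origin (TCP) lies on the centre line of the jaws, within the pads' length; the fingertips stand 8 mm ahead of it and the grasp point (between the pads) lies 11 mm behind it; z points along the fingers, y is the line along which they close (so a half turn about z gives the same grasp; the last joint's range is limited). The gripper opens to 85 mm and grips with 20 to 120 N. Pads are 22 mm wide; open, the fingers measure 114 mm over their backs; the gripper's body (76 mm by 85 mm) begins 54 mm behind the grasp point. The pads swing forward as they close: fully open they stand 13 mm farther back than shut.
Start: joints at [1.551, 0.255, 0.108, 0, -1.424, -0.285], TCP at [165.029, 524.651, 239.283] pointing down, gripper open.
Joint ranges: [-2.95, 2.95], [-1.21, 1.97], [-1.09, 1.5], [-2.87, 1.71], [-2.94, -0.07], [-3.05, 3.05]. Speed limits (rad/s): [2.57, 2.57, 3.14, 3.14, 3.14, 3.14].

## Interface

Orientations are given as a unit quaternion [x, y, z, w].
In Python, from bench import robot, optics, job gives the robot as it stands. The module is installed in compiled form; this text tells all that it offers.
- The arm moves only by the tool jog_arm, never from a script. Its argument "increments" is a list of rows, each a list of 2 entries, a list of its own where there are three numbers: the shift along the tool's x, y, z in units of 0.06 m (1.0 is 0.06 m), then the turn, a rotation vector about the tool's x, y, z in units of 5 degrees (1.0 is 5 degrees). In form: [[[x, y, z], [wx, wy, wz]], ...]. A call has exactly 10 rows; each row shifts and turns the commanded pose from where the row before left it, along the tool's axes as they then stand; what a row does not reach is not made up. A row lasts 1/8 s, in which the tool goes at most 62.5 mm and 10.7 degrees, less where a joint would pass 70% of its speed; a pose out of reach is approached as far as the arm can. A call with a number of a shift or a turn outside -1 to 1 is refused whole. A call with a gripper value outside its range is refused whole. "fingers" is the opening, from -1 (shut) to 1 (fully open), set as the call begins (left out, the last holds). The fingers move at their own pace and stop on an object; the grip force is fixed at half the most. Time passes only in rows, so rows that do not move let the fingers close, or fill a call up. It gives the time, the measured TCP pose, the force, the opening and the grip force at its end, in the units of the state.
- robot.state(): the state, without advancing time (a new reading comes with each control period).
- optics.get_image(name): name is "scene" or "top"; returns a dict with "image" (420x560x3 uint8, red, green, blue), "z_map" (420x560 float32, mm along the optical axis (not along the pixel's ray), 0 where there is no reading), "mtx" (3x3 intrinsics, pixels), "T" (4x4, takes a point from camera to world coordinates). Camera axes: x right, y down, z forward; pixel columns grow to the right and rows downward; lengths in mm; the calibration is good to about 2 mm. A picture is of the moment at which its call begins.
- job.sign_off(): hands the job in; it is judged then, once.
The state is a dict: "t": time; "joint_positions": joint angles; "qvel": joint speeds; "tau": joint torques, N m; "tool_pos": TCP position; "orientation": TCP orientation; "ft_force": force on the tool from outside, world axes, zero at the start; "torque": the same for the moment, N m; "finger_gap": finger opening in mm; "grip_force": force on a finger pad.
Only numpy, scipy, OpenCV 4.12 (cv2) and the standard library are available. Lean on these libraries where they do the work, as an engineer would, in place of code of your own. Each camera call takes 0.05 s, during which the arm holds its last target. There are 200 camera calls.

## Working session

There is one attempt and no reset: what is moved stays moved. The work goes in short steps, Python scripts to look and compute and a tool call to move; the robot and the scene stay as the last step left them, time stands still between calls to the robot, and variables do not carry over. Pictures are saved under pics/ and viewed, at most 10 in all, crops included, and the job is handed in when it is done.

Besides the shell and the picture viewer there is one more tool, called as name(argument=value, ...) on one line, values as JSON. jog_arm: Moves the arm, as the interface text tells. Shifts and turns lie within -1 to 1; 1 stands for 0.06 m of shift or 5 degrees of turn. Its arguments: {"type":"object","properties":{"increments":{"type":"array","items":{"type":"array"}},"fingers":{"type":"number"}},"required":["increments"]}

```bash
mkdir -p pics; python3 - <<'E'
from bench import robot, optics
import cv2,numpy as np
s=robot.state();print(s)
for n in("scene","top"):
    d=optics.get_image(n);cv2.imwrite(f"pics/{n}0.png",d["image"][:,:,::-1]);np.savez(f"{n}0.npz",**d);print(n,d["mtx"],d["T"].round(3))
E
```

```text
{'t': 0.0, 'joint_positions': array([ 1.55058771e+00,  2.55765629e-01,  1.07031575e-01, -4.72831819e-04,
       -1.42387561e+00, -2.84616736e-01]), 'qvel': array([ 0.00120348,  0.00091944, -0.00121088,  0.00099031, -0.00126984,
        0.00157089]), 'tau': array([ 4.74171848e-04, -3.86630523e+01,  2.37941176e+01,  5.36547929e+00,
       -6.11719894e-03, -1.49548917e-06]), 'tool_pos': array([164.8612156 , 524.22760495, 238.39692934]), 'orientation': array([ 9.88401934e-01, -1.51857633e-01, -1.12280325e-04,  9.29582324e-04]), 'ft_force': array([-0.20179668,  0.09768367,  0.67141173]), 'torque': array([-0.01877646,  0.00549951, -0.03447061]), 'grip_force': 0.0, 'finger_gap': 84.956034417395}
scene [[531.0358153    0.         282.14257128]
 [  0.         531.0358153  213.83904396]
 [  0.           0.           1.        ]] [[-9.010000e-01  2.880000e-01 -3.250000e-01  1.016633e+03]
 [ 4.340000e-01  6.050000e-01 -6.670000e-01  8.621570e+02]
 [ 4.000000e-03 -7.420000e-01 -6.700000e-01  1.117022e+03]
 [ 0.000000e+00  0.000000e+00  0.000000e+00  1.000000e+00]]
top [[404.1315219    0.         279.99195443]
 [  0.         404.1315219  206.88724913]
 [  0.           0.           1.        ]] [[-1.100000e-02 -9.990000e-01  3.500000e-02  5.440920e+02]
 [-1.000000e+00  1.100000e-02 -2.100000e-02 -3.342300e+01]
 [ 2.000000e-02 -3.500000e-02 -9.990000e-01  1.182666e+03]
 [ 0.000000e+00  0.000000e+00  0.000000e+00  1.000000e+00]]
```

View pics/scene0.png

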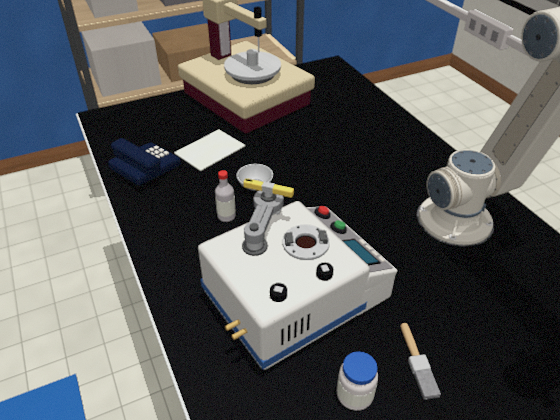

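View pics/top0.png

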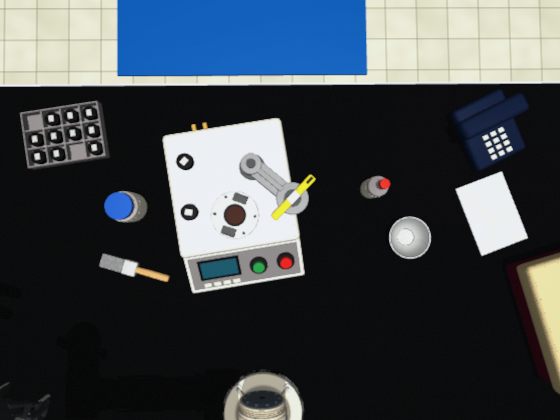

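The top view shows the press facing the robot: mould about (235,215), post (250,163), yellow bar centred (293,198), green button (259,267), red button (285,262). The scene view agrees, with the arm open and the bar beside the mould.

```bash
cat > h.py <<'E'
import cv2,numpy as np
from bench import robot, optics
def ray(d,uv,z):
    K,T=d["mtx"],d["T"]; r=T[:3,:3]@np.linalg.solve(K,[uv[0],uv[1],1.]); o=T[:3,3]
    return o+r*(z-o[2])/r[2]
def blob(d,lo,hi,box=None):
    m=cv2.inRange(cv2.cvtColor(d["image"],cv2.COLOR_RGB2HSV),lo,hi)
    if box: 
        k=np.zeros_like(m);k[box[1]:box[3],box[0]:box[2]]=1;m*=k
    c=max(cv2.findContours(m,0,2)[0],key=cv2.contourArea); M=cv2.moments(c)
    return np.array([M["m10"]/M["m00"],M["m01"]/M["m00"]]),c
YEL=((22,120,120),(35,255,255));GRN=((45,100,50),(85,255,255))
def pt_line(uvs):
    A=np.zeros((3,3));b=np.zeros(3)
    for d,uv in uvs:
        o=d["T"][:3,3];r=ray(d,uv,0)-o;r/=np.linalg.norm(r);P=np.eye(3)-np.outer(r,r);A+=P;b+=P@o
    x=np.linalg.solve(A,b);return x
E
python3 - <<'E'
from h import *
t,s=[dict(np.load(n+"0.npz")) for n in("top","scene")]
# white deck outline
m=cv2.inRange(cv2.cvtColor(t["image"],cv2.COLOR_RGB2HSV),(0,0,185),(179,60,255));m[:110]=0;m[300:]=0;m[:,:150]=0;m[:,320:]=0
c=max(cv2.findContours(m,0,2)[0],key=cv2.contourArea);r=cv2.minAreaRect(cv2.convexHull(c));print(r)
for p in cv2.boxPoints(r):print("deck",ray(t,p,190).round(1))
# bore
for n,d,box in(("t",t,(222,202,248,228)),("s",s,(295,232,318,250))):
    k=d["image"][box[1]:box[3],box[0]:box[2]].max(2);cc=max(cv2.findContours((k<90).astype(np.uint8),0,2)[0],key=cv2.contourArea)
    (u,v),ax,_=cv2.fitEllipse(cc);print(n,u+box[0],v+box[1],ax,ray(d,(u+box[0],v+box[1]),200).round(1))
for n,d,bg,by in(("t",t,(245,250,272,280),(265,165,325,225)),("s",s,(328,215,352,240),(235,170,300,205))):
    g,c=blob(d,*GRN,bg);print(n,"green",g,cv2.contourArea(c),ray(d,g,150).round(1))
    y,c=blob(d,*YEL,by);r=cv2.minAreaRect(c);print(n,"yel",r,[ray(d,p,288).round(1) for p in cv2.boxPoints(r)],ray(d,r[0],285).round(1))
    print(ray(d,(285,262) if n=="t" else(323,212),150).round(1))
E
python3 - <<'E'
import cv2
a=cv2.imread('pics/top0.png')[140:300,150:330];b=cv2.imread('pics/scene0.png')[160:300,200:400]
cv2.imwrite('pics/c.png',cv2.hconcat([cv2.resize(a,(396,352),interpolation=2),cv2.resize(b,(400,352),interpolation=2)]))
E
```

```text
((233.12899780273438, 204.74002075195312), (159.8598175048828, 119.84331512451172), 80.67640686035156)
deck [757.6 236.6 190. ]
deck [804.  -54.8 190. ]
deck [ 414.3 -113.7  190. ]
deck [371.4 174.5 190. ]
t 234.40588569641113 214.74555778503418 (20.362411499023438, 20.475757598876953) [560.8  57.2 200. ]
s 305.45452213287354 241.15997886657715 (11.955710411071777, 20.299468994140625) [563.9  63.4 200. ]
t green [258.34119497 266.72798742] 106.0 [428.9   2.  150. ]
t yel ((305.2500305175781, 183.75003051757812), (8.485280990600586, 21.920310974121094), 45.0) [array([616.1, -84.6, 288. ]), array([ 650.3, -119.5,  288. ]), array([ 636.8, -132.7,  288. ]), array([602.6, -97.7, 288. ])] [ 626.7 -108.9  285. ]
[439.9 -65.9 150. ]
s green [339.29059829 224.66951567] 58.5 [429.3   3.7 150. ]
s yel ((283.0577087402344, 190.21153259277344), (20.592193603515625, 9.413573265075684), 11.309932708740234) [array([603.8, -42.4, 288. ]), array([584.5, -72.9, 288. ]), array([546.3, -37.2, 288. ]), array([566.1,  -7.7, 288. ])] [573.6 -43.1 285. ]
[443.9 -59.2 150. ]
```

View pics/c.png

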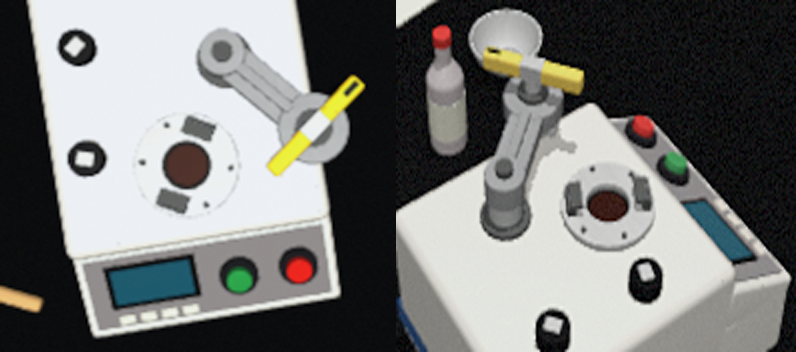

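The crop shows the bar across the open arm, mould ring, post cap near top-image (250.5,162.7), and scene-image (254.5,227). Now refine.

```bash
cat >> h.py <<'E'
def bar(d,box):
    m=cv2.inRange(cv2.cvtColor(d["image"],cv2.COLOR_RGB2HSV),*YEL);k=np.zeros_like(m);k[box[1]:box[3],box[0]:box[2]]=1
    p=cv2.findNonZero(m*k);return cv2.minAreaRect(p)
E
python3 - <<'E'
from h import *
t,s=[dict(np.load(n+"0.npz")) for n in("top","scene")]
for d,b in((t,(265,165,325,225)),(s,(235,170,300,205))):
    r=bar(d,b);bp=cv2.boxPoints(r);print(r)
    e=sorted([(np.linalg.norm(bp[i]-bp[i-1]),i) for i in range(4)])[:2]
    mids=[(bp[i]+bp[i-1])/2 for _,i in e];print([ray(d,q,284).round(1) for q in mids],ray(d,r[0],284).round(1))
P=[ray(t,(250.5,162.7),252),ray(s,(254.5,226.8),252)];print("post",P)
# ring white circle in top: fit by depth? use red/green centroids
for d,bx in((t,(272,248,298,278)),(s,(312,200,332,222))):
    m=cv2.inRange(d["image"],(150,0,0),(255,80,80));k=np.zeros_like(m);k[bx[1]:bx[3],bx[0]:bx[2]]=1
    M=cv2.moments(m*k,True);print("red",ray(d,(M["m10"]/M["m00"],M["m01"]/M["m00"]),150).round(1))
# depth deck mask in top
def deckpts(d):
    v,u=np.nonzero(d["z_map"]>0);z=d["z_map"][v,u];q=np.linalg.solve(d["mtx"],np.stack([u,v,np.ones_like(u)]))*z
    w=(d["T"][:3,:3]@q).T+d["T"][:3,3];return w
w=deckpts(t);k=(abs(w[:,2]-190)<5)&(w[:,0]>350)&(w[:,0]<850)&(abs(w[:,1]-60)<230);q=w[k][:,:2].astype(np.float32)
print(k.sum(),cv2.minAreaRect(q),np.percentile(w[k][:,2],[5,50,95]))
for n,d in(("t",t),("s",s)):
    w=deckpts(d);k=(w[:,2]>278)&(w[:,2]<300)&(w[:,0]>450)&(w[:,0]<700)&(w[:,1]>-180)&(w[:,1]<100);print(n,k.sum(),cv2.minAreaRect(w[k][:,:2].astype(np.float32)),w[k].mean(0))
    k=(w[:,2]>249)&(w[:,2]<256)&(w[:,0]>600)&(w[:,0]<740)&(w[:,1]>-50)&(w[:,1]<100);print(n,k.sum(),cv2.minEnclosingCircle(w[k][:,:2].astype(np.float32)),w[k].mean(0))
    k=(w[:,2]>196)&(w[:,2]<203)&(abs(w[:,0]-560)<75)&(abs(w[:,1]-58)<75);print(n,k.sum(),cv2.minEnclosingCircle(w[k][:,:2].astype(np.float32)))
E
```

```text
((293.09130859375, 196.6090850830078), (8.577445030212402, 57.3714714050293), 43.72697067260742)
[array([552.6, -36.7, 284. ]), array([ 644.3, -126.4,  284. ])] [598.3 -81.4 284. ]
((268.44232177734375, 187.28846740722656), (50.4018440246582, 9.413573265075684), 11.309932708740234)
[array([ 648.5, -114.3,  284. ]), array([554.1, -26.5, 284. ])] [600.8 -69.9 284. ]
post [array([679.73035022,  14.36540324, 252.        ]), array([676.17648202,  14.25741004, 252.        ])]
red [438.3 -67.5 150. ]
red [438.8 -68.6 150. ]
11113 ((630.8777465820312, 68.64950561523438), (305.2657775878906, 295.4268798828125), 8.69348430633545) [186.50436729 189.68429816 192.80883325]
t 470 ((598.5972900390625, -79.47915649414062), (18.33269500732422, 128.546875), 45.744441986083984) [597.96141851 -79.04167844 286.5948906 ]
t 381 ((650.1014404296875, -8.363508224487305), 62.39521408081055) [668.02027586   2.62321345 251.68413152]
t 1074 ((562.0026245117188, 58.64351272583008), 57.67361831665039)
s 345 ((598.3158569335938, -77.13296508789062), (26.96449851989746, 128.5831756591797), 45.97837448120117) [598.3739488  -74.95521338 284.99047917]
s 249 ((656.7011108398438, -5.5439887046813965), 57.8016357421875) [669.85048572   7.48193433 251.69154385]
s 778 ((561.7171020507812, 59.60844039916992), 59.224220275878906)
```

jog_arm(increments=[[[0.3,0.2,-0.3],[0,0,0]],[[0.55,0.35,-0.3],[0,0,0]],[[0.55,0.35,-0.3],[0,0,0]],[[0.55,0.35,-0.3],[0,0,0]],[[0.55,0.35,-0.3],[0,0,0]],[[0.55,0.35,-0.3],[0,0,0]],[[0.55,0.35,0],[0,0,0]],[[0.55,0.35,0],[0,0,0]],[[0.55,0.35,0],[0,0,0]],[[0.55,0.35,0],[0,0,0]]], fingers=-1)

```text
t: 1.35
tool_pos: [405.8, 236.3, 348.4]
orientation: [0.988, -0.152, 0.0, -0.0]
ft_force: [0.7, 0.7, -0.6]
finger_gap: 0.1
grip_force: 0.0
```

```bash
cat >> h.py <<'E'
from scipy.spatial.transform import Rotation as R
def go(x,y,z,phi):
    s=robot.state();r=R.from_quat(s["orientation"]);M=r.as_matrix();p=s["tool_pos"]
    a=np.radians(phi);c,n=np.cos(a),np.sin(a);G=np.array([[c,n,0],[n,-c,0],[0,0,-1]]) # cols: x,y,z(down)
    print("t",round(s["t"],2),"p",p.round(1),"phi",round(np.degrees(np.arctan2(M[1,0],M[0,0])),1),"tilt",M[:2,2].round(4),"F",s["ft_force"].round(1),"gap",round(s["finger_gap"],1),"j",s["joint_positions"].round(2))
    print("shift units",(M.T@(np.array([x,y,z])-p)/60).round(3),"turn units",(np.degrees((r.inv()*R.from_matrix(G)).as_rotvec())/5).round(2))
E
python3 -c "
from h import *;go(668,-66,335,-40)"
```

```text
t 1.35 p [405.8 236.3 348.4] phi -17.5 tilt [0.0011 0.0008] F [ 0.7  0.7 -0.6] gap 0.1 j [ 0.86  0.08  0.17  0.   -1.66  0.4 ]
shift units [5.681 3.493 0.224] turn units [-0.01 -0.01  4.5 ]
```

jog_arm(increments=[[[0.65,0.4,0],[0,0,0]],[[0.65,0.4,0],[0,0,0]],[[0.65,0.4,0],[0,0,0]],[[0.65,0.4,0],[0,0,0]],[[0.65,0.4,0],[0,0,0]],[[0.65,0.4,0],[0,0,0]],[[0.65,0.4,0],[0,0,0]],[[0.65,0.4,0],[0,0,0]],[[0.3,0.2,0],[0,0,1]],[[0,0,0],[0,0,1]]])

```text
t: 2.6
tool_pos: [659.0, -57.9, 346.8]
orientation: [0.971, -0.24, -0.001, 0.0]
ft_force: [-0.0, 0.6, -0.8]
finger_gap: 0.2
grip_force: 0.0
```

```bash
python3 -c "
from h import *;go(668,-66,335,-40)"
```

```text
t 2.6 p [659.  -57.9 346.8] phi -27.8 tilt [-0.0013 -0.0005] F [-0.   0.6 -0.8] gap 0.2 j [ 0.15  0.51  0.76  0.   -1.82  0.94]
shift units [0.197 0.049 0.197] turn units [0.01 0.01 2.44]
```

jog_arm(increments=[[[0.2,0.05,0],[0,0,0.8]],[[0,0,0],[0,0,0.8]],[[0,0,0],[0,0,0.8]],[[0,0,0.2],[0,0,0]],[[0,0,0.3],[0,0,0]],[[0,0,0.3],[0,0,0]],[[0,0,0.3],[0,0,0]],[[0,0,0.3],[0,0,0]],[[0,0,0.3],[0,0,0]],[[0,0,0.1],[0,0,0]]])

```text
t: 3.85
tool_pos: [667.2, -64.2, 239.0]
orientation: [0.941, -0.338, -0.001, 0.0]
ft_force: [-0.2, 0.6, -0.3]
finger_gap: -0.0
grip_force: 0.0
```

```bash
python3 - <<'E'
from h import *
go(668,-66,238,-40)
d=optics.get_image("scene");cv2.imwrite("pics/s1.png",cv2.resize(d["image"][130:300,180:400,::-1],(660,510)))
E
```

```text
t 3.85 p [667.2 -64.2 239. ] phi -39.5 tilt [-0.0015 -0.0002] F [-0.2  0.6 -0.3] gap -0.0 j [ 0.14  0.51  0.48 -0.   -1.55  0.75]
shift units [0.029 0.014 0.017] turn units [0.01 0.01 0.1 ]
```

View pics/s1.png

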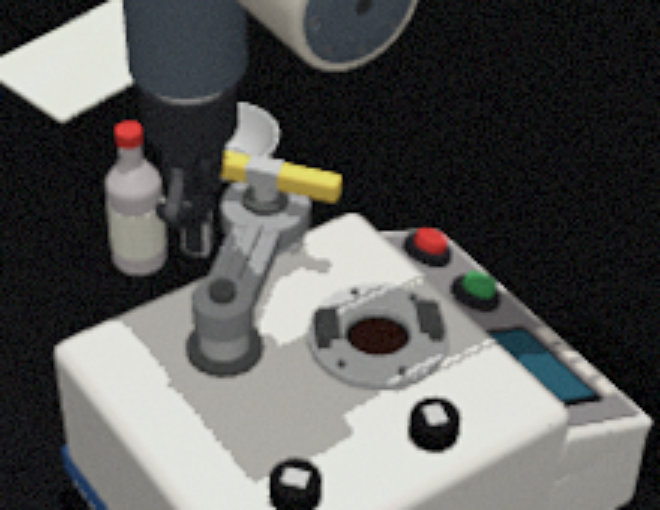

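jog_arm(increments=[[[-0.2,0,0],[0,0,0]],[[-0.1,0.04,0],[0,0,1]],[[-0.1,0.04,0],[0,0,1]],[[-0.1,0.04,0],[0,0,1]],[[-0.1,0.04,0],[0,0,1]],[[-0.1,0.04,0],[0,0,1]],[[-0.1,0.04,0],[0,0,1]],[[-0.1,0.04,0],[0,0,1]],[[-0.1,0.04,0],[0,0,1]],[[0,0,0],[0,0,0]]])

```text
t: 5.15
tool_pos: [617.1, -26.2, 240.6]
orientation: [0.769, -0.639, 0.001, -0.001]
ft_force: [-1.1, 0.2, 0.4]
finger_gap: -0.2
grip_force: 0.0
```

```bash
cat >> h.py <<'E'
def hand(name="top"):
    d=optics.get_image(name);v,u=np.nonzero(d["z_map"]>0);z=d["z_map"][v,u]
    w=(d["T"][:3,:3]@(np.linalg.solve(d["mtx"],np.stack([u,v,np.ones_like(u)]))*z)).T+d["T"][:3,3]
    c=cv2.inRange(cv2.cvtColor(d["image"],cv2.COLOR_RGB2HSV),*YEL)[v,u]>0
    k=c&(w[:,2]>255)&(w[:,2]<310)&(w[:,0]>450)&(w[:,0]<720)&(abs(w[:,1])<180)
    print(name,k.sum(),cv2.minAreaRect(w[k][:,:2].astype(np.float32)),"z",np.median(w[k][:,2]).round(1));return d
POST=np.array([679,16.])
E
python3 - <<'E'
from h import *
s=robot.state();p=s["tool_pos"][:2]-POST;a=np.radians(-39.5-40);print("tool rel x,y",p@[np.cos(a),np.sin(a)],p@[np.sin(a),-np.cos(a)])
go(668,-66,238,-110);hand("scene");hand("top")
E
```

```text
tool rel x,y 30.19909282495529 68.57496752509302
t 5.15 p [617.1 -26.2 240.6] phi -79.4 tilt [0.0017 0.0003] F [-1.1  0.2  0.4] gap -0.2 j [ 0.21  0.39  0.3   0.   -1.48 -0.02]
shift units [ 0.809 -0.712  0.044] turn units [-0.02  0.01  6.12]
scene 235 ((558.1586303710938, 10.469268798828125), (23.336002349853516, 114.77517700195312), 2.7985002994537354) z 284.6
top 282 ((555.0453491210938, 0.27767181396484375), (17.419723510742188, 127.22090148925781), 2.9545187950134277) z 286.5
```

jog_arm(increments=[[[-0.1,0.04,0],[0,0,1]],[[-0.1,0.04,0],[0,0,1]],[[-0.1,0.04,0],[0,0,1]],[[-0.1,0.04,0],[0,0,1]],[[-0.1,0.04,0],[0,0,1]],[[-0.05,0.02,0],[0,0,0.5]],[[-0.02,0,0],[0,0,0.3]],[[-0.02,0,0],[0,0,0.2]],[[0,0,0],[0,0,0]],[[0,0,0],[0,0,0]]])

```text
t: 6.5
tool_pos: [605.2, 8.2, 239.4]
orientation: [-0.578, 0.816, -0.0, -0.0]
ft_force: [-3.2, -3.1, 3.2]
finger_gap: -0.1
grip_force: 2.0
```

```bash
python3 - <<'E'
from h import *
go(561,58,238,-110);hand("scene");hand("top")
E
```

```text
t 6.5 p [605.2   8.2 239.4] phi -109.4 tilt [-0.0005 -0.0005] F [-3.2 -3.1  3.2] gap -0.1 j [ 0.27  0.37  0.26  0.   -1.47 -0.61]
shift units [-0.538  0.971  0.024] turn units [ 0.   -0.01  0.11]
scene 219 ((562.8116455078125, 62.8110466003418), (130.83493041992188, 17.15770721435547), 65.82394409179688) z 286.1
top 98 ((545.1786499023438, 21.47882843017578), (48.522029876708984, 16.839195251464844), 66.88404846191406) z 285.9
```

jog_arm(increments=[[[-0.02,0,0],[0,0,0]],[[-0.02,0,0],[0,0,0]],[[-0.02,0,0],[0,0,0]],[[0,0,0],[0,0,0]],[[0,0,0],[0,0,0]],[[0,0,0],[0,0,0]],[[0,0,0],[0,0,0]],[[0,0,0],[0,0,0]],[[0,0,0],[0,0,0]],[[0,0,0],[0,0,0]]])

```text
t: 7.85
tool_pos: [605.2, 8.3, 239.5]
orientation: [-0.577, 0.817, -0.001, -0.003]
ft_force: [-6.6, -11.2, 2.8]
finger_gap: 0.1
grip_force: 6.8
```

```bash
python3 - <<'E'
from h import *
go(561,58,238,-110);hand("scene")
E
```

```text
t 7.85 p [605.2   8.3 239.5] phi -109.6 tilt [-0.0037 -0.006 ] F [ -6.6 -11.2   2.8] gap 0.1 j [ 0.27  0.37  0.27  0.   -1.47 -0.62]
shift units [-0.534  0.971  0.023] turn units [ 0.02 -0.08  0.09]
scene 216 ((562.68896484375, 62.17926025390625), (131.2414093017578, 17.41000747680664), 65.31121063232422) z 286.0
```

jog_arm(increments=[[[0.15,0,0],[0,0,0]],[[0.15,0,0],[0,0,0]],[[0,0,-0.3],[0,0,0]],[[0,0,-0.4],[0,0,0]],[[0,0,-0.4],[0,0,0]],[[0,0,-0.4],[0,0,0]],[[0.6,-0.4,-0.4],[0,0,0]],[[0.7,-0.4,0],[0,0,0]],[[0.7,-0.4,0],[0,0,0]],[[0,0,0],[0,0,0]]])

```text
t: 9.15
tool_pos: [629.2, -144.9, 352.0]
orientation: [-0.576, 0.817, 0.0, -0.0]
ft_force: [-0.2, 1.0, -0.6]
finger_gap: 0.1
grip_force: 0.0
```

```bash
python3 - <<'E'
from h import *
go(561,58,345,-110);hand("scene");d=hand("top");cv2.imwrite("pics/t2.png",cv2.resize(d["image"][140:300,150:330,::-1],(675,600)))
E
```

```text
t 9.15 p [ 629.2 -144.9  352. ] phi -109.7 tilt [-0.0005  0.0006] F [-0.2  1.  -0.6] gap 0.1 j [ 0.01  0.47  0.71 -0.   -1.81 -0.36]
shift units [-2.803  2.207  0.12 ] turn units [0.01 0.   0.07]
scene 232 ((562.7392578125, 62.42351150512695), (128.03944396972656, 17.268964767456055), 66.08462524414062) z 285.9
top 0 ((0.0, 0.0), (0.0, 0.0), 0.0) z nan
  return _methods._mean(a, axis=axis, dtype=dtype,
  ret = ret.dtype.type(ret / rcount)
```

View pics/t2.png

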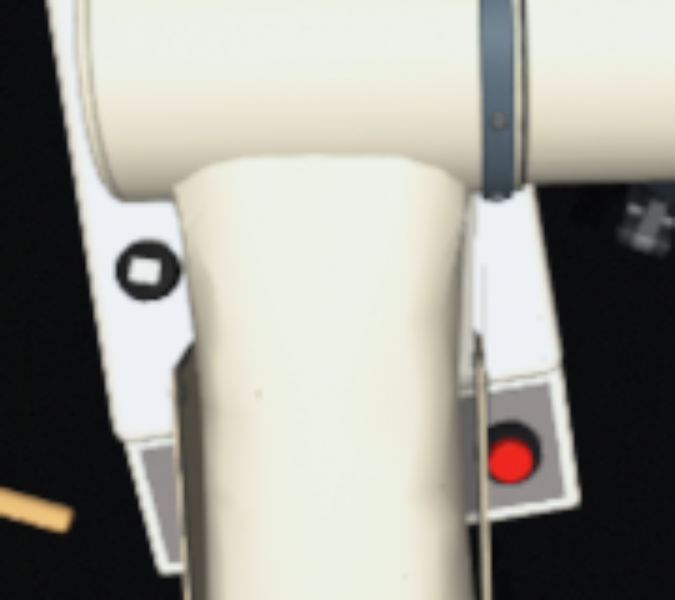

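The robot's arm hides the handle from the top camera (only red button at crop (510,460) is seen), so I use the scene view's estimate.

jog_arm(increments=[[[-0.4,0.3,0],[0,0,0]],[[-0.4,0.3,0],[0,0,0]],[[-0.4,0.3,0],[0,0,0]],[[-0.4,0.3,0],[0,0,0]],[[-0.4,0.3,0],[0,0,0]],[[-0.4,0.3,0],[0,0,0]],[[-0.4,0.3,0],[0,0,0]],[[-0.02,0.1,0],[0,0,0.4]],[[0,0,0],[0,0,0.4]],[[0,0,0],[0,0,0]]], fingers=-0.3)

```text
t: 10.5
tool_pos: [560.5, 61.7, 353.5]
orientation: [-0.549, 0.836, -0.0, 0.0]
ft_force: [0.4, 0.5, -0.8]
finger_gap: 29.9
grip_force: 0.0
```

```bash
python3 - <<'E'
from h import *
go(562,60,266,-114);d=hand("scene");cv2.imwrite("pics/s2.png",cv2.resize(d["image"][130:300,200:400,::-1],(700,595)))
E
```

```text
t 10.5 p [560.5  61.7 353.5] phi -113.4 tilt [0.0006 0.0004] F [ 0.4  0.5 -0.8] gap 29.9 j [ 0.39  0.28  0.43 -0.   -1.72 -0.8 ]
shift units [ 0.016 -0.034  1.459] turn units [-0.    0.01  0.11]
scene 236 ((562.6213989257812, 61.79459762573242), (130.4866180419922, 17.430042266845703), 65.70543670654297) z 285.7
```

View pics/s2.png

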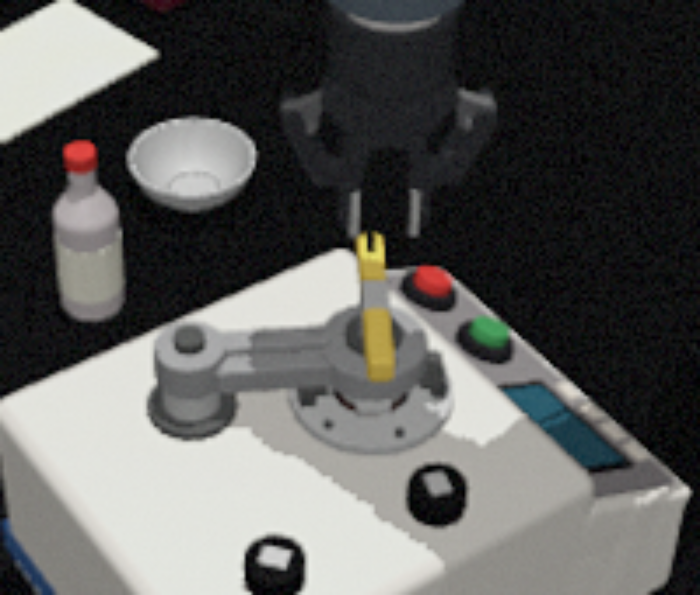

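The arm is closed over the mould and the pads (crop ~(355,215),(415,215)) straddle the bar's line (375,300). Descend.

jog_arm(increments=[[[0,-0.02,0.1],[0,0,0.1]],[[0,0,0.2],[0,0,0]],[[0,0,0.2],[0,0,0]],[[0,0,0.2],[0,0,0]],[[0,0,0.2],[0,0,0]],[[0,0,0.2],[0,0,0]],[[0,0,0.2],[0,0,0]],[[0,0,0.15],[0,0,0]],[[0,0,0],[0,0,0]],[[0,0,0],[0,0,0]]])

```text
t: 11.8
tool_pos: [561.9, 60.8, 266.8]
orientation: [-0.545, 0.838, -0.0, 0.0]
ft_force: [0.4, 0.2, 0.1]
finger_gap: 29.9
grip_force: 0.0
```

jog_arm(increments=[[[0,0,0],[0,0,1]],[[0,0,0],[0,0,1]],[[0,0,0],[0,0,1]],[[0,0,0],[0,0,1]],[[0,0,0],[0,0,0]],[[0,0,0],[0,0,0]],[[0,0,0],[0,0,0]],[[0,0,0],[0,0,0]],[[0,0,0],[0,0,0]],[[0,0,0],[0,0,0]]], fingers=-0.42)

```text
t: 13.05
tool_pos: [562.4, 60.9, 267.0]
orientation: [-0.391, 0.92, -0.0, 0.001]
ft_force: [6.1, 0.3, 0.6]
finger_gap: 24.7
grip_force: 2.3
```

```bash
python3 - <<'E'
from h import *
go(562,60,266,-210);print(robot.state()["torque"]);hand("scene")
E
```

```text
t 13.05 p [562.4  60.9 267. ] phi -133.9 tilt [0.0025 0.0003] F [6.1 0.3 0.6] gap 24.7 j [ 0.38  0.28  0.21  0.   -1.5  -1.15]
shift units [ 0.016 -0.006  0.016] turn units [-0.    0.03 15.22]
[ 0.05822531 -1.85853301  0.10710536]
scene 204 ((567.5406494140625, 69.49748229980469), (114.27496337890625, 16.190425872802734), 62.10672378540039) z 286.0
```

jog_arm(increments=[[[-0.03,-0.03,0],[0,0,0]],[[0,0,0],[0,0,1]],[[0,0,0],[0,0,1]],[[0,0,0],[0,0,1]],[[0,0,0],[0,0,1]],[[0,0,0],[0,0,0]],[[0,0,0],[0,0,0]],[[0,0,0],[0,0,0]],[[0,0,0],[0,0,0]],[[0,0,0],[0,0,0]]])

```text
t: 14.35
tool_pos: [564.0, 60.8, 266.1]
orientation: [-0.225, 0.974, -0.0, -0.0]
ft_force: [-0.6, -2.2, 0.9]
finger_gap: 24.8
grip_force: 0.9
```

```bash
python3 - <<'E'
from h import *
go(562,60,266,-210);print(robot.state()["torque"]);d=hand("scene");cv2.imwrite("pics/s3.png",cv2.resize(d["image"][170:270,230:370,::-1],(700,500)))
E
```

```text
t 14.35 p [564.   60.8 266.1] phi -154.0 tilt [-0.0005 -0.0002] F [-0.6 -2.2  0.9] gap 24.8 j [ 0.38  0.28  0.22  0.   -1.5  -1.5 ]
shift units [0.035 0.003 0.002] turn units [-0.000e+00 -1.000e-02  1.121e+01]
[-0.7828058  -0.02236363  0.0251366 ]
scene 163 ((592.6962280273438, 88.84736633300781), (49.03592300415039, 18.25042724609375), 42.06812286376953) z 285.7
```

View pics/s3.png

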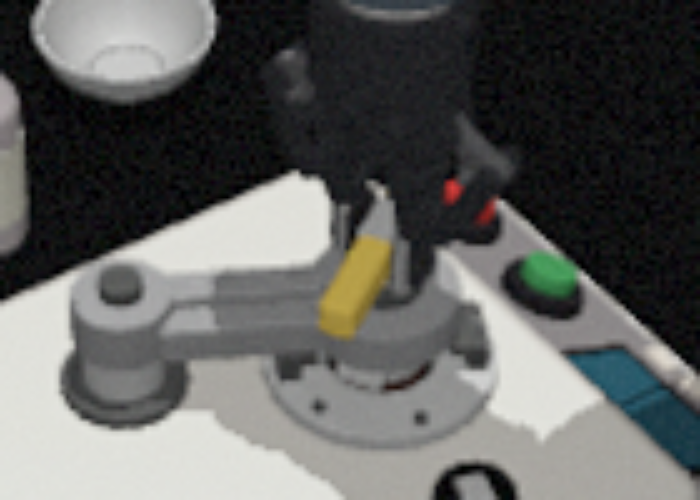

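The bar follows the pads (crop (355,290)), and the arm still looks home over the ring.

jog_arm(increments=[[[0,0,0],[0,0,1]],[[0,0,0],[0,0,1]],[[0,0,0],[0,0,1]],[[0,0,0],[0,0,1]],[[0,0,0],[0,0,1]],[[0,0,0],[0,0,1]],[[0,0,0],[0,0,0]],[[0,0,0],[0,0,0]],[[0,0,0],[0,0,0]],[[0,0,0],[0,0,0]]])

```text
t: 15.65
tool_pos: [564.8, 59.4, 266.8]
orientation: [0.035, 0.999, -0.001, 0.001]
ft_force: [2.8, -6.7, 0.8]
finger_gap: 24.8
grip_force: 3.6
```

```bash
python3 - <<'E'
from h import *
go(562,60,266,-210);print(robot.state()["torque"]);d=hand("scene")
E
```

```text
t 15.65 p [564.8  59.4 266.8] phi 176.0 tilt [ 0.0015 -0.0026] F [ 2.8 -6.7  0.8] gap 24.8 j [ 0.38  0.28  0.22  0.   -1.5  -2.02]
shift units [0.047 0.007 0.014] turn units [-0.02  0.03  5.2 ]
[-2.3140845  -0.86038768  0.13298361]
scene 242 ((561.7942504882812, 61.658267974853516), (130.30174255371094, 19.449363708496094), 11.244149208068848) z 285.2
```

jog_arm(increments=[[[0,0,0],[0,0,1]],[[0,0,0],[0,0,1]],[[0,0,0],[0,0,1]],[[0,0,0],[0,0,1]],[[0,0,0],[0,0,1]],[[0,0,0],[0,0,0.5]],[[0,0,0],[0,0,0]],[[0,0,0],[0,0,0]],[[0,0,0],[0,0,0]],[[0,0,0],[0,0,0]]])

```text
t: 16.95
tool_pos: [562.2, 59.3, 264.2]
orientation: [0.271, 0.962, -0.002, -0.003]
ft_force: [-3.1, -6.1, -5.2]
finger_gap: 24.8
grip_force: 3.6
```

```bash
python3 - <<'E'
from h import *
go(562,60,266,-210);print(robot.state()["torque"]);d=hand("scene")
E
```

```text
t 16.95 p [562.2  59.3 264.2] phi 148.5 tilt [-0.0066 -0.0032] F [-3.1 -6.1 -5.2] gap 24.8 j [ 0.38  0.29  0.21  0.   -1.5  -2.5 ]
shift units [ 0.009  0.007 -0.03 ] turn units [-0.07 -0.05 -0.3 ]
[-2.36015227  0.66771975  0.13666233]
scene 366 ((562.4645385742188, 60.89542770385742), (24.0719051361084, 125.9122543334961), 68.40804290771484) z 276.4
```

The handle has dropped and stands along the arm; release and rise.

jog_arm(increments=[[[0,0,0],[0,0,-1]],[[0,0,0],[0,0,-1]],[[0,0,0],[0,0,0]],[[0,0,0],[0,0,0]],[[0,0,-0.2],[0,0,0]],[[0,0,-0.3],[0,0,0]],[[0,0,-0.3],[0,0,0]],[[0,0,-0.3],[0,0,0]],[[0,0,-0.3],[0,0,0]],[[0,0,0],[0,0,0]]], fingers=0)

```text
t: 18.25
tool_pos: [564.8, 60.9, 352.3]
orientation: [0.186, 0.982, 0.001, 0.002]
ft_force: [-0.7, 0.2, -1.0]
finger_gap: 42.8
grip_force: 0.0
```

```bash
python3 - <<'E'
from h import *
go(429,2,345,-180);d=hand("scene");cv2.imwrite("pics/s4.png",cv2.resize(d["image"][170:270,230:370,::-1],(700,500)))
for n in("scene","top"):
    d=dict(np.load(n+"0.npz"));v,u=np.nonzero(d["z_map"]>0);z=d["z_map"][v,u]
    w=(d["T"][:3,:3]@(np.linalg.solve(d["mtx"],np.stack([u,v,np.ones_like(u)]))*z)).T+d["T"][:3,3]
    c=cv2.inRange(cv2.cvtColor(d["image"],cv2.COLOR_RGB2HSV),*GRN)[v,u]>0
    k=c&(abs(w[:,0]-430)<40)&(abs(w[:,1])<40)&(w[:,2]>100);q=w[k];print(n,k.sum(),q.mean(0),q.min(0),q.max(0))
E
```

```text
t 18.25 p [564.8  60.9 352.3] phi 158.5 tilt [0.0039 0.001 ] F [-0.7  0.2 -1. ] gap 42.8 j [ 0.38  0.29  0.44  0.   -1.71 -2.33]
shift units [ 1.746 -1.744  0.112] turn units [ 0.02  0.04 -4.3 ]
scene 369 ((562.2366333007812, 60.8391227722168), (23.126144409179688, 127.3830337524414), 70.59909057617188) z 276.1
scene 72 [433.05147674   9.4320153  156.17671   ] [416.72645474  -7.26737423 144.69150999] [446.49177592  22.46320173 163.44147573]
top 122 [429.59003155   1.82366806 155.89136187] [413.92629537 -12.3804388  137.74264869] [444.18176865  18.16854776 165.0928464 ]
```

View pics/s4.png

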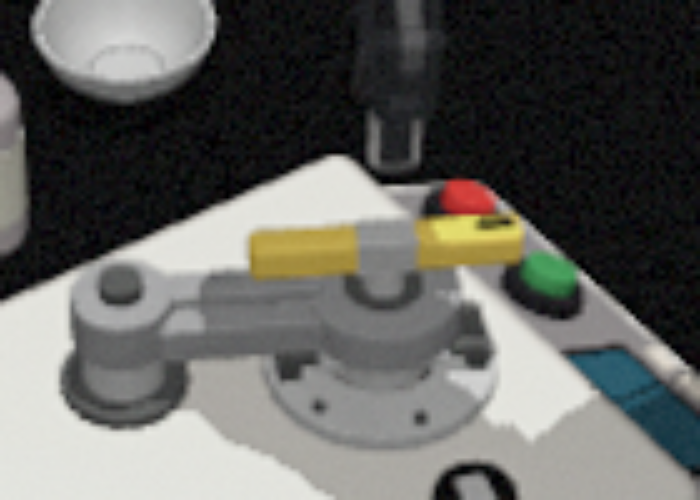

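Locked: the bar lies along the arm, lower (crop (385,248)), closure home. Next, the green button (crop (548,275)).

jog_arm(increments=[[[0.3,-0.3,0],[0,0,0]],[[0.4,-0.4,0],[0,0,0]],[[0.4,-0.4,0],[0,0,0]],[[0.4,-0.4,0],[0,0,0]],[[0.4,-0.3,0],[0,0,0]],[[0,0,0],[0,0,-1]],[[0,0,0],[0,0,-1]],[[0,0,0],[0,0,-1]],[[0,0,0],[0,0,-1]],[[0,0,0],[0,0,-1]]], fingers=-1)

```text
t: 19.55
tool_pos: [418.1, 2.1, 349.5]
orientation: [-0.032, 0.999, -0.0, -0.001]
ft_force: [0.1, -0.6, 0.2]
finger_gap: -0.2
grip_force: 0.0
```

jog_arm(increments=[[[0,0,0],[0,0,-1]],[[0,0,0],[0,-1,0]],[[0,0,0],[0,-1,0]],[[0,0,0],[0,-1,0]],[[0,0,0],[0,-1,0]],[[0,0,0],[0,-0.6,0]],[[0,0,0],[0,0,0]],[[0,0,0],[0,0,0]],[[0,0,0],[0,0,0]],[[0,0,0],[0,0,0]]])

```text
t: 20.8
tool_pos: [418.9, 2.2, 350.1]
orientation: [-0.073, 0.977, 0.015, 0.198]
ft_force: [-0.5, 0.5, 0.3]
finger_gap: -0.3
grip_force: 0.0
```

```bash
cat >> h.py <<'E'
def btn(P=(428.,2.,157.),off=20):
    a=np.radians(9);xp=np.array([np.cos(a),np.sin(a),0]);yp=np.array([-np.sin(a),np.cos(a),0]);b=np.radians(23)
    n=-np.sin(b)*xp+np.array([0,0,np.cos(b)]);z=-n;G=np.column_stack([np.cross(yp,z),yp,z])
    s=robot.state();r=R.from_quat(s["orientation"]);M=r.as_matrix();p=s["tool_pos"]
    t=np.array(P)+n*(8+off)
    print(s["t"],p,s["ft_force"],s["joint_positions"].round(2),"shift",(M.T@(t-p)/60).round(3),"turn",(np.degrees((r.inv()*R.from_matrix(G)).as_rotvec())/5).round(2))
E
python3 -c "
from h import *
btn();hand('scene')
d=optics.get_image('top')
for n,b in(('g',(245,250,272,280)),):
  try: print(ray(d,blob(d,*GRN,b)[0],157))
  except Exception as e: print('hidden',e)"
```

```text
20.8 [418.86542132   2.15971943 350.10283671] [-0.50276828  0.46910545  0.33482321] [ 0.51 -0.32 -0.29  0.15 -1.22 -1.95] shift [ 1.117 -0.026  2.556] turn [-0.04 -0.01 -0.09]
scene 373 ((562.2315673828125, 63.03311538696289), (22.208967208862305, 128.22793579101562), 71.93463897705078) z 276.1
[429.79225035   1.84601298 157.        ]
```

jog_arm(increments=[[[0.28,0,0.3],[0,0,0]],[[0.28,-0.02,0.3],[0,0,0]],[[0.28,0,0.3],[0,0,0]],[[0.28,0,0.3],[0,0,0]],[[0,0,0.3],[0,0,0]],[[0,0,0.3],[0,0,0]],[[0,0,0.3],[0,0,0]],[[0,0,0.3],[0,0,0]],[[0,0,0.1],[0,0,0]],[[0,0,0],[0,0,0]]])

```text
t: 22.15
tool_pos: [415.5, 0.3, 185.9]
orientation: [-0.073, 0.977, 0.015, 0.199]
ft_force: [0.7, -0.4, -0.1]
finger_gap: -0.0
grip_force: 0.0
```

```bash
python3 -c "
from h import *
btn();btn(off=-6)
d=optics.get_image('scene');cv2.imwrite('pics/s5.png',cv2.resize(d['image'][150:290,260:420,::-1],(640,560)))"
```

```text
22.15 [4.15499282e+02 3.32422788e-01 1.85947746e+02] [ 0.68961479 -0.4168602  -0.09332062] [ 0.5  -0.28 -0.7   0.19 -0.78 -2.04] shift [-0.005 -0.005  0.06 ] turn [-0.04 -0.01 -0.08]
22.15 [4.15499282e+02 3.32422788e-01 1.85947746e+02] [ 0.68961479 -0.4168602  -0.09332062] [ 0.5  -0.28 -0.7   0.19 -0.78 -2.04] shift [-0.005 -0.003  0.493] turn [-0.04 -0.01 -0.08]
```

View pics/s5.png

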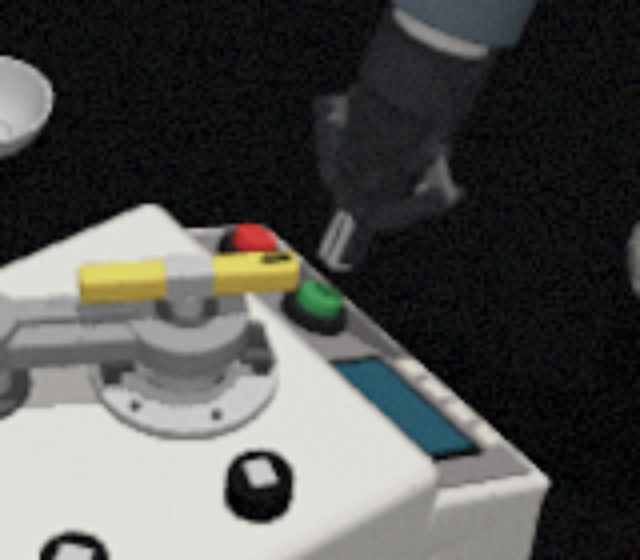

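The shut fingers (crop (335,255)) are in line just off the green button (320,298).

jog_arm(increments=[[[0,0,0.15],[0,0,0]],[[0,0,0.15],[0,0,0]],[[0,0,0.05],[0,0,0]],[[0,0,0.05],[0,0,0]],[[0,0,0.03],[0,0,0]],[[0,0,0.03],[0,0,0]],[[0,0,0.02],[0,0,0]],[[0,0,0],[0,0,0]],[[0,0,0],[0,0,0]],[[0,0,0],[0,0,0]]])

```text
t: 23.45
tool_pos: [426.3, 1.9, 159.6]
orientation: [-0.073, 0.977, 0.015, 0.199]
ft_force: [-7.7, -1.7, 5.6]
finger_gap: 0.3
grip_force: 4.2
```

```bash
python3 -c "
from h import *
btn(off=-6)"
```

```text
23.45 [426.34512927   1.925966   159.59573892] [-7.69368812 -1.71976301  5.55688763] [ 0.48 -0.23 -0.74  0.2  -0.69 -2.04] shift [-0.008 -0.003  0.017] turn [-0.04 -0.   -0.09]
```

jog_arm(increments=[[[0,0,0.02],[0,0,0]],[[0,0,0.02],[0,0,0]],[[0,0,0],[0,0,0]],[[0,0,0],[0,0,0]],[[0,0,0],[0,0,0]],[[0,0,0],[0,0,0]],[[0,0,0],[0,0,0]],[[0,0,0],[0,0,0]],[[0,0,0],[0,0,0]],[[0,0,0],[0,0,0]]])

```text
t: 24.7
tool_pos: [426.8, 1.8, 159.1]
orientation: [-0.072, 0.977, 0.015, 0.199]
ft_force: [-31.7, 1.9, 29.6]
finger_gap: 0.1
grip_force: 19.9
```

```bash
python3 -c "
from h import *
btn(off=-6)"
```

```text
24.7 [426.77361679   1.80077604 159.13639763] [-31.68506294   1.902551    29.62981202] [ 0.48 -0.22 -0.74  0.21 -0.68 -2.04] shift [-0.005  0.     0.008] turn [-0.04  0.01 -0.1 ]
```

The force rises steeply with no further travel, so the button is bottomed. Release.

jog_arm(increments=[[[0,0,-0.05],[0,0,0]],[[0,0,-0.1],[0,0,0]],[[0,0,-0.3],[0,0,0]],[[0,0,-0.3],[0,0,0]],[[0,0,-0.3],[0,0,0]],[[0,0,-0.3],[0,0,0]],[[0,0,-0.3],[0,0,0]],[[0,0,0],[0,0,0]],[[0,0,0],[0,0,0]],[[0,0,0],[0,0,0]]])

```text
t: 25.95
tool_pos: [389.2, -3.6, 247.5]
orientation: [-0.073, 0.977, 0.015, 0.198]
ft_force: [0.0, -0.6, -0.2]
finger_gap: 0.2
grip_force: 0.0
```

```bash
python3 -c "
from h import *
btn();hand('scene')
d=optics.get_image('scene');cv2.imwrite('pics/s6.png',cv2.resize(d['image'][130:330,190:400,::-1],(630,600)))"
```

```text
25.95 [389.16867285  -3.59495426 247.50830234] [ 0.00345555 -0.55645427 -0.18446748] [ 0.55 -0.38 -0.6   0.18 -0.99 -2.04] shift [-0.014 -0.005  1.177] turn [-0.04 -0.02 -0.08]
scene 366 ((562.8864135742188, 61.31626892089844), (21.708126068115234, 126.12251281738281), 70.24522399902344) z 276.5
```

View pics/s6.png

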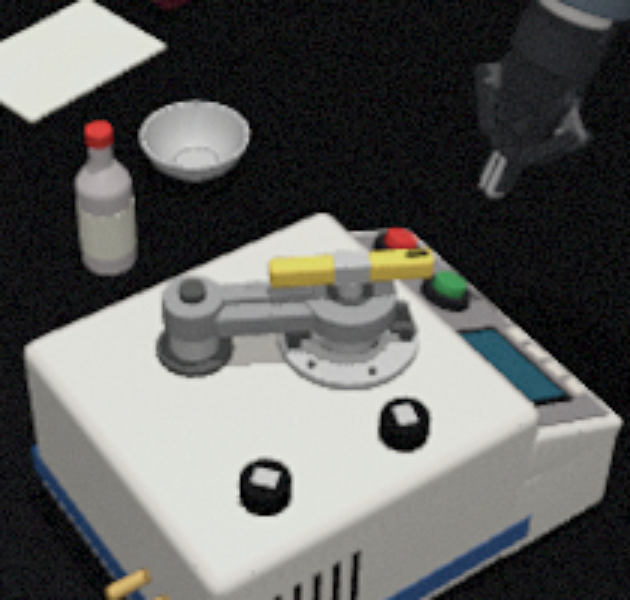

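Closure home, handle locked (crop (350,265)), button out again (448,285), mounts and bottle untouched, robot clear.

```bash
python3 -c "
from bench import job;print(job.sign_off())"
```

```text
the job is handed in; nothing more can be done
None
```

The job is handed in at about 26 s: the closure was swung to its stop, the T-handle locked in its detent, and then the green button was pressed until it bottomed (about 40 N along its axis) and released; the red button and loose items were not touched.

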